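# Lay four cut soaps in their curing trays

### The arm

A 6-joint arm with a two-finger parallel gripper is mounted at the origin on the work surface. World frame = base frame: x ahead of the robot, y to its left, z up, the work surface at z = 0. Lengths are in mm, angles in degrees, forces in N, time in s.
With the tool pointing down it reaches from about 350 to 850 mm from the base axis. Payload 8.1 kg.
Tool frame: the origin (TCP) lies at the very end of the fingers, on their centre line; the grasp point (between the pads) lies 19 mm behind it (r.grasp_offset is the distance from the TCP to the grasp point, in mm); z points along the fingers, y is the line along which they close (so a half turn about z gives the same grasp; the last joint's range is limited). The gripper opens to 85 mm and grips with 20 to 120 N. Pads are 22 mm wide; open, the fingers measure 114 mm over their backs; the gripper's body (76 mm by 85 mm) begins 54 mm behind the grasp point. The pads swing forward as they close: fully open they stand 13 mm farther back than shut.
Start: joints at [68.331, 7.471, 85.268, -0, 87.261, -4.893], TCP at [173.159, 574.475, 231.292] pointing down, gripper open.
Joint ranges: [-169.43, 169.43], [-51.17, 129.36], [1.28, 143.12], [-76.62, 256.62], [0, 156.53], [-152.29, 152.29]. Speed limits (degrees/s): [136.94, 136.94, 159.86, 180, 180, 180].

### API

Orientations are given as [roll, pitch, yaw] about the fixed x, y, z axes, in that order (R = Rz(yaw) Ry(pitch) Rx(roll)).
In Python, from bench import r gives the robot as it stands.
- The arm moves only by the tool carry_out, never from a script. Its argument "commands" is a list of rows, each an object with "jaw": the finger opening in m, from 0 to 0.0854; "translation": the shift along the tool's x, y, z in m, a list of three; "spin": the turn about the tool's z in rad. A call has exactly 8 rows; each row shifts and turns the commanded pose from where the row before left it, along the tool's axes as they then stand; what a row does not reach is not made up. A row lasts 1/12 s, in which the tool goes at most 41.7 mm and 7.16 degrees, less where a joint would pass 70% of its speed; a pose out of reach is approached as far as the arm can. A call is refused whole if a number of a shift passes 0.0417 or a number of a turn 0.125, either way. A call with a gripper value outside its range is refused whole. The fingers move at their own pace and stop on an object; "squeeze" is the grip in N (left out, the last holds). Time passes only in rows, so rows that do not move let the fingers close, or fill a call up. It gives the time, the measured TCP pose, the force, the opening and the grip force at its end, in the units of the state.
- r.sense(): the state, without advancing time (a new reading comes with each control period).
- r.snapshot(name): name is "side" or "top"; returns a dict with "pixels" (480x640x3 uint8, blue, green, red), "K" (3x3 intrinsics, pixels), "extrinsics" (4x4, takes a point from camera to world coordinates). Camera axes: x right, y down, z forward; pixel columns grow to the right and rows downward; lengths in mm; the calibration is good to about 2 mm. A picture is of the moment at which its call begins. There is no depth.
- r.hand_in(): hands the job in; it is judged then, once.
Trained networks look in a picture, given as the dict that the camera call returned (one of the last four; its "shot" number tells which), for a name from the list of things; names that differ only in an ending like _2 or _b are one class to them, and where a whole thing is asked for, a point or a joint stands for the part that bears it (a point fixed in the world has none). Each returns a list of dicts, best first, with "score" (0 to 1); they miss things now and then, are a little off and sometimes report something else, mostly with a low value. They report only what shows in the picture. A call takes as long as a camera call. They do not tell look-alikes from the thing itself.
- r.spot_in(picture, target): "xy" ([column, row] in pixels, amid what is visible of it).
- r.regions_of(picture, target): "pixels" (480x640 bool, what is visible of it) and "xy" ([column, row] in pixels, amid what is visible of it).
- r.landmark_of(picture, target): "xy" ([column, row] in pixels: a listed point, or the origin of a listed thing).
The state is a dict: "time": time; "joint_pos": joint angles; "qd": joint speeds; "joint_efforts": joint torques, N m; "tool_pos": TCP position; "tcp_rot": TCP orientation; "ft_force": force on the tool from outside, world axes, zero at the start; "wrist_torque": the same for the moment, N m; "finger_gap": finger opening in mm; "grip_force": force on a finger pad.
Only numpy, scipy, OpenCV 4.12 (cv2) and the standard library are available. Lean on these libraries where they do the work, as an engineer would, in place of code of your own. Each camera call takes 0.05 s, during which the arm holds its last target. There are 200 camera calls.

### The job

Four cut soaps stand about on the soap-making bench: a large and a small round puck, a square block and a long bar. Put each into the wooden curing tray whose recess has its own shape and size, right way up and lying fully down in the recess. Set the soaps down rather than dropping them, and leave the steel beaker and the small amber jar standing where they are.

Things in the scene. Friction and masses are not known exactly. Their poses are not given: they have to be found in the camera images.
- soap_large_round: Cream-coloured bar of soap, firm, under 0.15 kg, standing loose on the bench: the larger of the two round pucks, 60 mm in diameter, 40 mm tall. Origin: centre of its underside; z up.
- soap_small_round: Cream-coloured bar of soap, firm, under 0.15 kg, standing loose on the bench: the smaller of the two round pucks, 42 mm in diameter, 40 mm tall. Origin: centre of its underside; z up.
- soap_square: Cream-coloured bar of soap, firm, under 0.15 kg, standing loose on the bench: square block, 48 x 48 mm seen from above, 40 mm tall. Origin: centre of its underside; z up, x and y square to its sides.
- soap_long: Cream-coloured bar of soap, firm, under 0.15 kg, standing loose on the bench: long bar, 84 mm (along its x) x 34 mm (along its y) seen from above, 40 mm tall. Origin: centre of its underside; z up.
- tray_large_round: Wooden curing tray, fixed to the bench, 18 mm thick, with one white-lined recess in its top: a round one 74 mm in diameter, in a square tray 98 x 98 mm. Recess central, 12 mm deep: its floor lies 6 mm above the bench. Origin: centre of the tray's underside; z up.
- tray_small_round: Wooden curing tray, fixed to the bench, 18 mm thick, with one white-lined recess in its top: a round one 56 mm in diameter, in a square tray 80 x 80 mm. Recess central, 12 mm deep: its floor lies 6 mm above the bench. Origin: centre of the tray's underside; z up.
- tray_square: Wooden curing tray, fixed to the bench, 18 mm thick, with one white-lined recess in its top: a square one 62 x 62 mm, sides along the tray's x and y, in a square tray 86 x 86 mm. Recess central, 12 mm deep: its floor lies 6 mm above the bench. Origin: centre of the tray's underside; z up, x and y square to its sides.
- tray_long: Wooden curing tray, fixed to the bench, 18 mm thick, with one white-lined recess in its top: an oblong one 98 mm (along its x) x 48 mm (along its y), in a tray 122 x 72 mm. Recess central, 12 mm deep: its floor lies 6 mm above the bench. Origin: centre of the tray's underside; z up.
- beaker: Bystander: small open steel beaker, 60 mm across the rim, 75 mm tall, loose. Origin: centre of its underside. To be left alone.
- jar: Bystander: small amber jar with a white lid, 56 mm in diameter, 70 mm tall, loose. Origin: centre of its underside. To be left alone.
There are look-alikes about, which are no part of the job. What is shaped like the soap_large_round but red is not meant. Leave any blue look-alike of the tray_small_round alone.

How it is judged:
By the outcome, as a careful person would: the job done as asked, in the order asked, and still so for the second after the job is handed in, with the robot touching nothing.
It also fails if it takes over 112 s, if anything falls off the work surface, if the arm or the gripper's body presses on something with over 40 N, if the wrist force passes 120 N, or if a joint passes its speed limit or range.

## Working session

There is one attempt and no reset: what is moved stays moved. The work goes in short steps, Python scripts to look and compute and a tool call to move; the robot and the scene stay as the last step left them, time stands still between calls to the robot, and variables do not carry over. Pictures are saved under pics/ and viewed, at most 14 in all, crops included, and the job is handed in when it is done.

Besides the shell and the picture viewer there is one more tool, called after "Request:" as name([rows], argument=value, ...), one row to a line, values as JSON. carry_out: Moves the arm, as the interface text tells. Its arguments: {"type":"object","properties":{"commands":{"type":"array","items":{"type":"object","properties":{"jaw":{"type":"number"},"translation":{"type":"array","items":{"type":"number"}},"spin":{"type":"number"}}}},"squeeze":{"type":"number"}},"required":["commands"]}

```bash
mkdir -p pics; ls
python3 - <<'E'
from bench import r
import cv2
for n in("top","side"):
    p=r.snapshot(n); cv2.imwrite(f"pics/{n}0.png",p["pixels"]); print(n,p["K"],p["extrinsics"])
    for t in["soap_large_round","soap_small_round","soap_square","soap_long","tray_large_round","tray_small_round","tray_square","tray_long","beaker","jar"]:
        print(t,[(round(d["score"],2),[round(float(v),1) for v in d["xy"]]) for d in r.landmark_of(p,t)][:4])
s=r.sense();print(s["tool_pos"],s["tcp_rot"],s["time"],s["finger_gap"])
E
```

```text
pics
top [[573.88092301   0.         309.85321766]
 [  0.         573.88092301 228.09027327]
 [  0.           0.           1.        ]] [[-2.49717975e-02 -9.82500993e-01  1.84575750e-01  2.99648726e+02]
 [-9.99627887e-01  2.65683610e-02  6.18139652e-03 -5.61395053e+01]
 [-1.09771034e-02 -1.84352706e-01 -9.82798852e-01  1.28664224e+03]
 [ 0.00000000e+00  0.00000000e+00  0.00000000e+00  1.00000000e+00]]
soap_large_round [(0.88, [212.4, 147.5]), (0.84, [219.3, 193.3]), (0.43, [461.9, 230.2])]
soap_small_round [(0.82, [345.0, 181.9]), (0.24, [426.7, 306.1])]
soap_square [(0.61, [338.6, 259.8])]
soap_long [(0.97, [157.9, 309.2]), (0.52, [218.5, 191.2])]
tray_large_round [(0.59, [118.4, 246.5])]
tray_small_round [(0.87, [502.1, 176.5]), (0.66, [459.6, 230.6])]
tray_square [(0.64, [248.0, 270.0])]
tray_long [(0.59, [427.1, 305.8])]
beaker [(0.8, [155.5, 192.7])]
jar [(0.65, [420.4, 181.8])]
side [[562.75142608   0.         312.56972142]
 [  0.         562.75142608 234.92023196]
 [  0.           0.           1.        ]] [[ 8.91428849e-01 -3.03243764e-01  3.36745939e-01  7.03980753e+01]
 [-4.52704503e-01 -6.29256224e-01  6.31739849e-01 -9.27701888e+02]
 [ 2.03283080e-02 -7.15597530e-01 -6.98216969e-01  1.00759359e+03]
 [ 0.00000000e+00  0.00000000e+00  0.00000000e+00  1.00000000e+00]]
soap_large_round [(0.84, [337.0, 174.8]), (0.65, [308.3, 188.5])]
soap_small_round [(0.66, [362.4, 255.4])]
soap_square [(0.91, [292.3, 275.6])]
soap_long [(0.66, [208.4, 188.4]), (0.63, [291.6, 348.4])]
tray_large_round [(0.98, [239.1, 150.2])]
tray_small_round [(0.95, [455.6, 368.1]), (0.9, [380.4, 353.4])]
tray_square [(0.97, [253.5, 223.1]), (0.35, [284.9, 161.2])]
tray_long [(0.77, [292.5, 347.5])]
beaker [(0.82, [283.7, 160.1])]
jar [(0.65, [403.0, 302.9])]
[173.14249111 574.46889429 231.29485713] [-1.79998942e+02 -6.11169501e-05  1.63224411e+02] 1.1 85.5700169297944
```

View pics/top0.png

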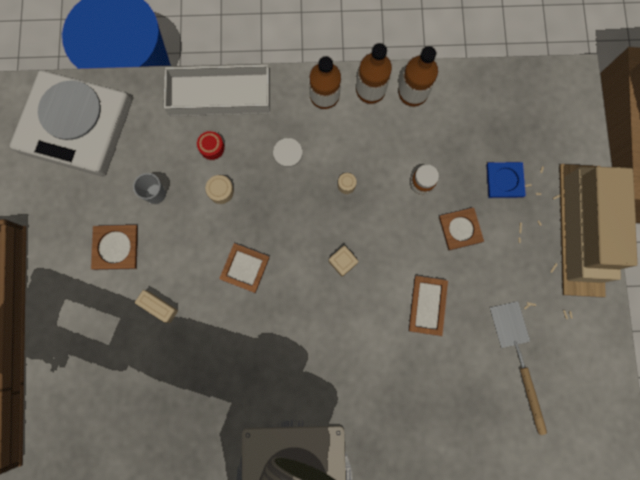

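View pics/side0.png

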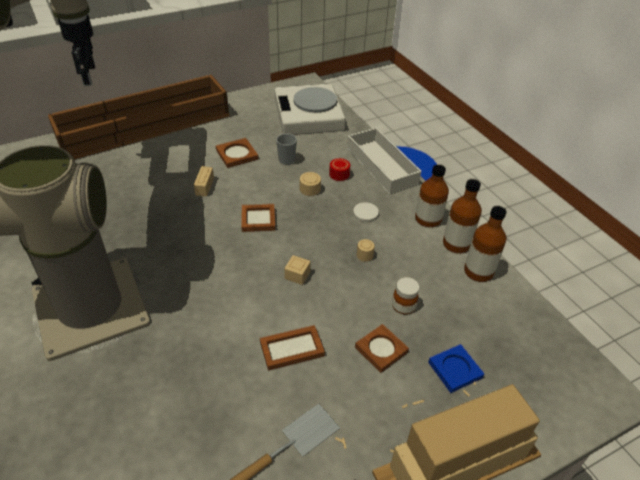

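Top view: the cream pucks are at (219,188) for large and (347,182) for small, the square is at (343,261) and the long bar at (155,305). The trays are large round (115,247), square (245,267), long (429,305) and small round (461,229).

What could be mistaken:
- **Large puck:** the red puck (210,145) and the white disc (288,152). I choose the cream one at (219,188).
- **Small tray:** the blue tray (506,180). I choose the wooden one at (461,229).

I'll now fit prism models to the masks from both views.

```bash
cat > h.py <<'E'
import numpy as np, cv2
from scipy.optimize import minimize
DIM={"soap_large_round":(60,),"soap_small_round":(42,),"soap_square":(48,48),"soap_long":(84,34),
"tray_large_round":(98,98),"tray_small_round":(80,80),"tray_square":(86,86),"tray_long":(122,72)}
TOP={"soap_large_round":(219,188),"soap_small_round":(347,182),"soap_square":(343,261),"soap_long":(155,305),
"tray_large_round":(115,247),"tray_small_round":(461,229),"tray_square":(245,267),"tray_long":(429,305)}
def proj(p,P):
    E=np.linalg.inv(p["extrinsics"]); q=(P@E[:3,:3].T+E[:3,3])@p["K"].T; return q[:,:2]/q[:,2:]
def ray(p,uv,z):
    d=p["extrinsics"][:3,:3]@np.linalg.solve(p["K"],[*uv,1]); c=p["extrinsics"][:3,3]; return c+d*(z-c[2])/d[2]
def prism(n,x,y,z0,h,yaw):
    d=DIM[n]
    if len(d)==1: t=np.linspace(0,2*np.pi,40)[:-1]; o=np.c_[np.cos(t),np.sin(t)]*d[0]/2
    else: o=np.array([[1,1],[-1,1],[-1,-1],[1,-1]])*np.array(d)/2
    c,s=np.cos(yaw),np.sin(yaw); o=o@np.array([[c,s],[-s,c]])+[x,y]
    return np.r_[np.c_[o,np.full(len(o),z0)],np.c_[o,np.full(len(o),z0+h)]]
def sil(p,P):
    m=np.zeros((480*4,640*4),np.uint8); hl=cv2.convexHull(((proj(p,P)+.5)*4).astype(np.float32))
    cv2.fillConvexPoly(m,np.round(hl).astype(np.int32),1); return cv2.resize(m.astype(np.float32),(640,480),interpolation=cv2.INTER_AREA)
def pick(r,p,n,xy,tol):
    c=[d for d in r.regions_of(p,n)]
    # class confusions allowed: choose the region nearest the expected pixel
    c=[d for d in c if np.hypot(*(np.array(d["xy"])-xy))<tol]
    return c[0]["pixels"].astype(np.float32) if c else None
def fit(n,views,x,y):
    """views: list of (pic,mask); fits x,y,top height,yaw by IoU"""
    h0=40 if n[:4]=="soap" else 18
    def cost(v):
        P=prism(n,v[0],v[1],0,v[2],v[3]/30); o=0
        for p,m in views:
            s=sil(p,P); o-=np.minimum(s,m).sum()/np.maximum(s,m).sum()/len(views)
        return o
    best=None
    for w in ([0] if len(DIM[n])==1 else np.arange(0,180,30)):
        v0=np.array([x,y,h0,np.radians(w)*30]); 
        q=minimize(cost,v0,method="Nelder-Mead",options=dict(initial_simplex=np.r_[[v0],v0+np.diag([8,8,8,8])],maxiter=120))
        if best is None or q.fun<best.fun: best=q
    v=best.x; return v[0],v[1],v[2],np.degrees(v[3]/30),-best.fun
E
python3 - <<'E'
from bench import r
from h import *
T=r.snapshot("top");S=r.snapshot("side")
for n in DIM:
    h=20 if "soap" in n else 18
    g=ray(T,TOP[n],h); V=[]
    for p,xy in((T,TOP[n]),(S,proj(S,g[None])[0])):
        m=pick(r,p,n,xy,15)
        if m is None: print(n,"missing mask")
        else: V.append((p,m))
    if V: print(n,np.round(fit(n,V,*g[:2]),2),len(V))
a=cv2.resize(T["pixels"][160:260,190:390],(800,400)); b=cv2.resize(T["pixels"][160:210,430:530],(400,200))
c=np.zeros((600,800,3),np.uint8);c[:400]=a;c[400:,:400]=b;cv2.imwrite("pics/c1.png",c)
E
```

```text
soap_large_round [633.5  156.3   35.07  11.34   0.93] 2
soap_small_round [ 641.16 -133.06   30.96   18.09    0.95] 2
soap_square [ 460.74 -118.78   35.73   41.95    0.94] 2
soap_long [372.76 296.28  31.05  57.49   0.92] 2
tray_large_round [507.92 395.26  14.93  -1.04   0.95] 2
tray_small_round [ 528.89 -387.84   16.69   11.87    0.96] 2
tray_square [453.74 102.47  13.88  67.64   0.96] 2
tray_long [ 359.25 -303.71   15.9   169.92    0.97] 2
```

View pics/c1.png

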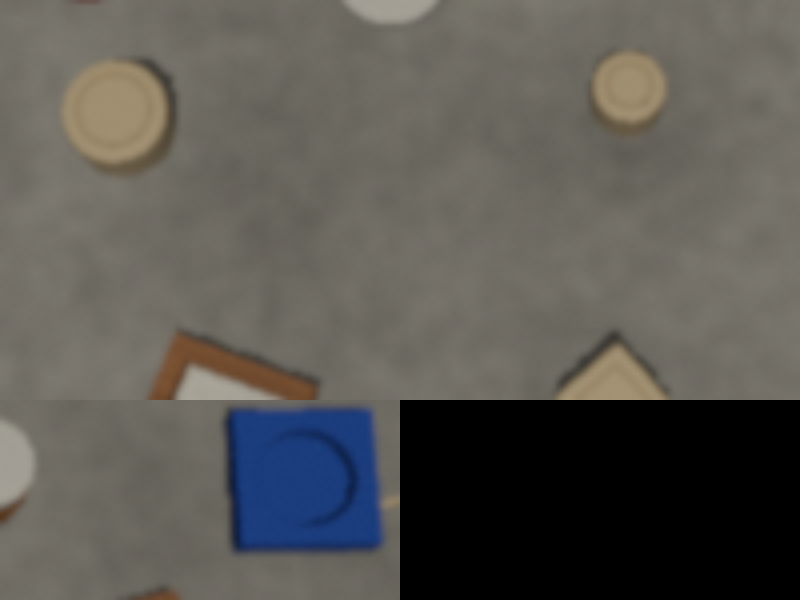

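The crop confirms that both chosen pucks are cream and that the look-alike tray is blue. Next I refit with the nominal heights, as a check on xy and on the disagreement between views.

```bash
cat >> h.py <<'E'
def fith(n,views,x,y,yaw,z0=0.):
    h=40 if n[:4]=="soap" else 18
    def cost(v):
        P=prism(n,v[0],v[1],z0,h,np.radians(v[2]*2)); o=0
        for p,m in views:
            s=sil(p,P); o-=np.minimum(s,m).sum()/np.maximum(s,m).sum()/len(views)
        return o
    v0=np.array([x,y,yaw/2]); q=minimize(cost,v0,method="Nelder-Mead",options=dict(initial_simplex=np.r_[[v0],v0+np.diag([5,5,4])],maxiter=120)).x
    return q[0],q[1],q[2]*2,-cost(q)
def to(goal,s,yaw=None):
    """world TCP goal -> total tool-frame shift (m) and spin (rad), spin applied first"""
    y0=s["tcp_rot"][2]; y1=y0 if yaw is None else yaw
    d=np.array(goal)-s["tool_pos"]; a=np.radians(y1)
    return np.round(np.array([d[0]*np.cos(a)+d[1]*np.sin(a),d[0]*np.sin(a)-d[1]*np.cos(a),-d[2]])/1000,4), round(-np.radians((y1-y0+180)%360-180),3)
E
python3 - <<'E'
from bench import r
from h import *
Y=dict(soap_square=42,soap_long=57.5,tray_large_round=-1,tray_small_round=12,tray_square=67.6,tray_long=170)
T=r.snapshot("top");S=r.snapshot("side")
for n in DIM:
    g=ray(T,TOP[n],20 if "soap" in n else 18); V=[(p,pick(r,p,n,xy,15)) for p,xy in((T,TOP[n]),(S,proj(S,g[None])[0]))]
    print(n,*[np.round(fith(n,v,g[0],g[1],Y.get(n,0)),1) for v in (V,V[:1],V[1:])])
for n in("beaker","jar"): print(n,ray(T,r.landmark_of(T,n)[0]["xy"],0)[:2].round())
print(to([636,156,110],r.sense()))
E
```

```text
soap_large_round [632.8 154.6   7.3   0.9] [631.9 155.8   5.5   0.9] [632.5 153.6   2.7   0.9]
soap_small_round [ 640.3 -133.2    6.9    0.9] [ 639.4 -132.7    2.1    0.9] [ 639.4 -135.9    3.3    0.9]
soap_square [ 460.2 -118.9   42.2    0.9] [ 459.7 -118.4   39.9    0.9] [ 460.6 -121.    48.7    0.9]Traceback (most recent call last):
  File "<stdin>", line 7, in <module>
  File "h.py", line 46, in fith
    v0=np.array([x,y,yaw/2]); q=minimize(cost,v0,method="Nelder-Mead",options=dict(initial_simplex=np.r_[[v0],v0+np.diag([5,5,4])],maxiter=120)).x
                                ~~~~~~~~^^^^^^^^^^^^^^^^^^^^^^^^^^^^^^^^^^^^^^^^^^^^^^^^^^^^^^^^^^^^^^^^^^^^^^^^^^^^^^^^^^^^^^^^^^^^^^^^^^^^^^^^
    res = _minimize_neldermead(fun, x0, args, callback, bounds=bounds,
                               **options)
    fsim[k] = func(sim[k])
              ~~~~^^^^^^^^
    fx = function(np.copy(x), *(wrapper_args + args))
  File "h.py", line 44, in cost
    s=sil(p,P); o-=np.minimum(s,m).sum()/np.maximum(s,m).sum()/len(views)
                   ~~~~~~~~~~^^^^^
TypeError: '<=' not supported between instances of 'float' and 'NoneType'
```

Run:
```python
from bench import r
from h import *
print(to([633,155,110],r.sense()), r.sense()["time"])
```

```text
(array([-0.5613, -0.2689,  0.1213]), np.float64(-0.0)) 2.5
```

Request:
carry_out([
  {"jaw": 0.085,"translation": [-0.035,-0.0168,0.0076],"spin": 0},
  {"jaw": 0.085,"translation": [-0.035,-0.0168,0.0076],"spin": 0},
  {"jaw": 0.085,"translation": [-0.035,-0.0168,0.0076],"spin": 0},
  {"jaw": 0.085,"translation": [-0.035,-0.0168,0.0076],"spin": 0},
  {"jaw": 0.085,"translation": [-0.035,-0.0168,0.0076],"spin": 0},
  {"jaw": 0.085,"translation": [-0.035,-0.0168,0.0076],"spin": 0},
  {"jaw": 0.085,"translation": [-0.035,-0.0168,0.0076],"spin": 0},
  {"jaw": 0.085,"translation": [-0.035,-0.0168,0.0076],"spin": 0},
], squeeze=30)

```text
time: 3.17
tool_pos: [403.6, 363.5, 170.4]
tcp_rot: [180.0, 0.0, 163.2]
ft_force: [0.1, 1.0, 0.1]
finger_gap: 85.2
grip_force: 0.0
```

Request:
carry_out([
  {"jaw": 0.085,"translation": [-0.035,-0.0168,0.0076],"spin": 0},
  {"jaw": 0.085,"translation": [-0.035,-0.0168,0.0076],"spin": 0},
  {"jaw": 0.085,"translation": [-0.035,-0.0168,0.0076],"spin": 0},
  {"jaw": 0.085,"translation": [-0.035,-0.0168,0.0076],"spin": 0},
  {"jaw": 0.085,"translation": [-0.035,-0.0168,0.0076],"spin": 0},
  {"jaw": 0.085,"translation": [-0.035,-0.0168,0.0076],"spin": 0},
  {"jaw": 0.085,"translation": [-0.02,-0.01,0.0],"spin": 0},
  {"jaw": 0.085,"translation": [0,0,0],"spin": 0},
])

```text
time: 3.83
tool_pos: [593.3, 188.4, 124.1]
tcp_rot: [-179.9, 0.0, 163.0]
ft_force: [0.8, 0.1, 1.1]
finger_gap: 85.1
grip_force: 0.0
```

Run:
```python
from bench import r
from h import *
s=r.sense();print(s["tool_pos"],s["tcp_rot"],to([633,155,12],s))
```

```text
[593.32123929 188.38560793 124.14956925] [-1.79926937e+02  4.03347767e-02  1.62976806e+02] (array([-0.0477, -0.0203,  0.1121]), np.float64(-0.0))
```

Request:
carry_out([
  {"jaw": 0.085,"translation": [-0.024,-0.01,0.01],"spin": 0},
  {"jaw": 0.085,"translation": [-0.0237,-0.0103,0.01],"spin": 0},
  {"jaw": 0.085,"translation": [0,0,0.02],"spin": 0},
  {"jaw": 0.085,"translation": [0,0,0.02],"spin": 0},
  {"jaw": 0.085,"translation": [0,0,0.015],"spin": 0},
  {"jaw": 0.085,"translation": [0,0,0.012],"spin": 0},
  {"jaw": 0.085,"translation": [0,0,0],"spin": 0},
  {"jaw": 0.085,"translation": [0,0,0],"spin": 0},
])

```text
time: 4.5
tool_pos: [629.7, 159.7, 37.4]
tcp_rot: [-180.0, -0.1, 163.3]
ft_force: [0.1, 0.2, 0.2]
finger_gap: 84.9
grip_force: 0.0
```

Run:
```python
from bench import r
from h import *
s=r.sense();print(s["tool_pos"],s["tcp_rot"],to([633,155,12],s))
a=[]
for n in("top","side"):
    p=r.snapshot(n);u,v=proj(p,np.array([[633,155,40.]]))[0].astype(int)
    a.append(cv2.resize(p["pixels"][v-60:v+60,u-65:u+65],(390,360)))
cv2.imwrite("pics/g1.png",np.hstack(a))
```

```text
[629.67852041 159.74517539  37.39104811] [-1.79961959e+02 -7.88284182e-02  1.63266535e+02] (array([-0.0045, -0.0036,  0.0254]), np.float64(-0.0))
```

View pics/g1.png

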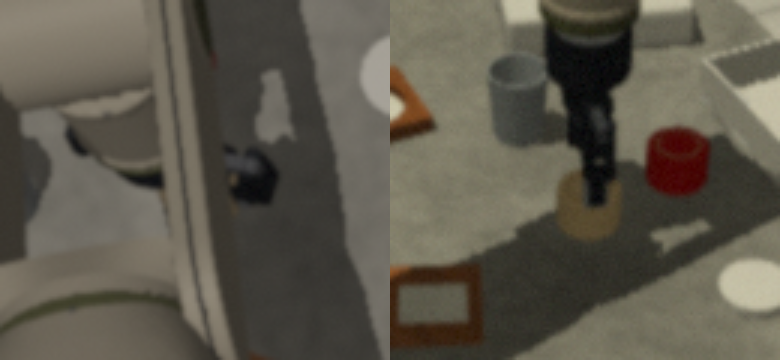

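The side view shows the gripper over the cream puck, with the near finger just outside its rim at (595,190) in the crop. I descend and close.

Request:
carry_out([
  {"jaw": 0.085,"translation": [-0.0045,-0.0036,0.0],"spin": 0},
  {"jaw": 0.085,"translation": [0,0,0.009],"spin": 0},
  {"jaw": 0.085,"translation": [0,0,0.009],"spin": 0},
  {"jaw": 0.085,"translation": [0,0,0.0074],"spin": 0},
  {"jaw": 0.085,"translation": [0,0,0],"spin": 0},
  {"jaw": 0.055,"translation": [0,0,0],"spin": 0},
  {"jaw": 0.055,"translation": [0,0,0],"spin": 0},
  {"jaw": 0.055,"translation": [0,0,0],"spin": 0},
])

```text
time: 5.27
tool_pos: [634.2, 154.7, 13.1]
tcp_rot: [180.0, 0.0, 163.2]
ft_force: [-0.4, -0.2, -1.3]
finger_gap: 58.8
grip_force: 32.4
```

Request:
carry_out([
  {"jaw": 0.05,"translation": [0,0,0],"spin": 0},
  {"jaw": 0.05,"translation": [0,0,0],"spin": 0},
  {"jaw": 0.05,"translation": [0,0,0],"spin": 0},
  {"jaw": 0.05,"translation": [0,0,0],"spin": 0},
  {"jaw": 0.05,"translation": [0,0,0],"spin": 0},
  {"jaw": 0.05,"translation": [0,0,0],"spin": 0},
  {"jaw": 0.05,"translation": [0,0,0],"spin": 0},
  {"jaw": 0.05,"translation": [0,0,0],"spin": 0},
])

```text
time: 5.93
tool_pos: [633.9, 154.6, 12.7]
tcp_rot: [180.0, 0.0, 163.2]
ft_force: [-0.8, 1.6, 1.7]
finger_gap: 59.2
grip_force: 32.6
```

Run:
```python
from bench import r
from h import *
s=r.sense();print(s["tool_pos"],s["tcp_rot"],s["finger_gap"],s["grip_force"],s["ft_force"],to([508,395,110],s))
```

```text
[633.91040323 154.61627568  12.71099061] [1.79990929e+02 1.66459949e-02 1.63224540e+02] 59.19215374080852 32.62256383895874 [-0.82681609  1.57438509  1.71376483] (array([ 0.1899,  0.1938, -0.0973]), np.float64(-0.0))
```

Request:
carry_out([
  {"jaw": 0.05,"translation": [0,0,-0.01],"spin": 0},
  {"jaw": 0.05,"translation": [0,0,-0.03],"spin": 0},
  {"jaw": 0.05,"translation": [0,0,-0.035],"spin": 0},
  {"jaw": 0.05,"translation": [0.01,0.01,-0.022],"spin": 0},
  {"jaw": 0.05,"translation": [0.02,0.02,0],"spin": 0},
  {"jaw": 0.05,"translation": [0.025,0.025,0],"spin": 0},
  {"jaw": 0.05,"translation": [0.025,0.025,0],"spin": 0},
  {"jaw": 0.05,"translation": [0.025,0.025,0],"spin": 0},
])

```text
time: 6.6
tool_pos: [562.8, 286.3, 110.4]
tcp_rot: [180.0, 0.0, 163.2]
ft_force: [-0.1, 0.8, 0.0]
finger_gap: 59.1
grip_force: 32.8
```

Request:
carry_out([
  {"jaw": 0.05,"translation": [0.025,0.025,0],"spin": 0},
  {"jaw": 0.05,"translation": [0.025,0.025,0],"spin": 0},
  {"jaw": 0.05,"translation": [0.02,0.02,0],"spin": 0},
  {"jaw": 0.05,"translation": [0.01,0.012,0],"spin": 0},
  {"jaw": 0.05,"translation": [0.005,0.007,0],"spin": 0},
  {"jaw": 0.05,"translation": [0,0,0],"spin": 0},
  {"jaw": 0.05,"translation": [0,0,0],"spin": 0},
  {"jaw": 0.05,"translation": [0,0,0],"spin": 0},
])

```text
time: 7.27
tool_pos: [508.7, 393.8, 109.5]
tcp_rot: [-180.0, 0.0, 163.2]
ft_force: [-0.6, -0.0, -0.8]
finger_gap: 59.1
grip_force: 32.8
```

Run:
```python
from bench import r
from h import *
s=r.sense();print(s["tool_pos"],s["tcp_rot"],s["finger_gap"],to([508,395,110],s))
p=r.snapshot("side");u,v=proj(p,np.array([[508,395,60.]]))[0].astype(int)
cv2.imwrite("pics/p1.png",cv2.resize(p["pixels"][v-60:v+60,u-65:u+65],(390,360)))
```

```text
[508.74836446 393.77921806 109.47183203] [-1.79968827e+02  1.89538648e-02  1.63151203e+02] 59.09673073120491 (array([ 0.0011,  0.001 , -0.0005]), np.float64(-0.0))
```

View pics/p1.png

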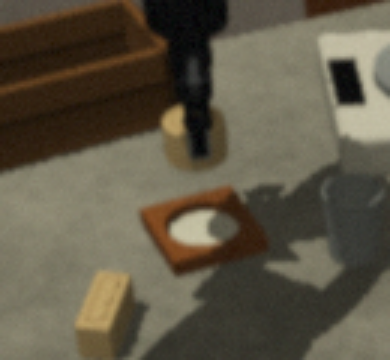

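The puck hangs above the tray, clear and upright. I lower it.

Request:
carry_out([
  {"jaw": 0.05,"translation": [0.001,0.001,0.01],"spin": 0},
  {"jaw": 0.05,"translation": [0,0,0.02],"spin": 0},
  {"jaw": 0.05,"translation": [0,0,0.02],"spin": 0},
  {"jaw": 0.05,"translation": [0,0,0.016],"spin": 0},
  {"jaw": 0.05,"translation": [0,0,0.01],"spin": 0},
  {"jaw": 0.05,"translation": [0,0,0.006],"spin": 0},
  {"jaw": 0.05,"translation": [0,0,0.004],"spin": 0},
  {"jaw": 0.05,"translation": [0,0,0.002],"spin": 0},
])

```text
time: 7.98
tool_pos: [507.5, 396.2, 21.3]
tcp_rot: [180.0, 0.0, 163.2]
ft_force: [0.0, -1.2, -0.7]
finger_gap: 58.7
grip_force: 32.8
```

Request:
carry_out([
  {"jaw": 0.05,"translation": [0,0,0.001],"spin": 0},
  {"jaw": 0.05,"translation": [0,0,0.001],"spin": 0},
  {"jaw": 0.05,"translation": [0,0,0.0],"spin": 0},
  {"jaw": 0.05,"translation": [0,0,0],"spin": 0},
  {"jaw": 0.05,"translation": [0,0,0],"spin": 0},
  {"jaw": 0.05,"translation": [0,0,0],"spin": 0},
  {"jaw": 0.05,"translation": [0,0,0],"spin": 0},
  {"jaw": 0.05,"translation": [0,0,0],"spin": 0},
])

```text
time: 8.65
tool_pos: [507.2, 396.5, 19.6]
tcp_rot: [180.0, 0.0, 163.2]
ft_force: [0.3, -0.1, -1.0]
finger_gap: 59.2
grip_force: 32.8
```

Request:
carry_out([
  {"jaw": 0.05,"translation": [0,0,0.0006],"spin": 0},
  {"jaw": 0.05,"translation": [0,0,0.0006],"spin": 0},
  {"jaw": 0.05,"translation": [0,0,0.0],"spin": 0},
  {"jaw": 0.05,"translation": [0,0,0],"spin": 0},
  {"jaw": 0.05,"translation": [0,0,0],"spin": 0},
  {"jaw": 0.062,"translation": [0,0,0],"spin": 0},
  {"jaw": 0.07,"translation": [0,0,0],"spin": 0},
  {"jaw": 0.085,"translation": [0,0,0],"spin": 0},
])

```text
time: 9.32
tool_pos: [507.1, 396.3, 18.0]
tcp_rot: [-180.0, -0.0, 163.2]
ft_force: [-0.1, -0.7, 0.6]
finger_gap: 80.1
grip_force: 0.0
```

Request:
carry_out([
  {"jaw": 0.085,"translation": [0,0,0],"spin": 0},
  {"jaw": 0.085,"translation": [0,0,-0.0],"spin": 0},
  {"jaw": 0.085,"translation": [0,0,-0.01],"spin": 0},
  {"jaw": 0.085,"translation": [0,0,-0.02],"spin": 0},
  {"jaw": 0.085,"translation": [0,0,-0.03],"spin": 0},
  {"jaw": 0.085,"translation": [0,0,-0.03],"spin": 0},
  {"jaw": 0.085,"translation": [0,0,0],"spin": 0},
  {"jaw": 0.085,"translation": [0,0,0],"spin": 0},
])

```text
time: 9.98
tool_pos: [509.2, 397.8, 112.5]
tcp_rot: [179.7, 0.2, 163.2]
ft_force: [-0.1, -0.3, 0.0]
finger_gap: 85.0
grip_force: 0.0
```

Run:
```python
from bench import r
from h import *
s=r.sense();print(s["tool_pos"],s["tcp_rot"],s["finger_gap"],to([460.5,-119,110],s,132.),to([640,-133,110],s))
```

```text
[509.21861709 397.76343066 112.51268384] [179.70893858   0.24088937 163.22298872] 85.01670974981079 (array([-0.3514, -0.382 ,  0.0025]), np.float64(0.545)) (array([-0.2784, -0.4704,  0.0025]), np.float64(-0.0))
```

Request:
carry_out([
  {"jaw": 0.085,"translation": [-0.0175,-0.0295,0],"spin": 0},
  {"jaw": 0.085,"translation": [-0.0175,-0.0295,0],"spin": 0},
  {"jaw": 0.085,"translation": [-0.0175,-0.0295,0],"spin": 0},
  {"jaw": 0.085,"translation": [-0.0175,-0.0295,0],"spin": 0},
  {"jaw": 0.085,"translation": [-0.0175,-0.0295,0],"spin": 0},
  {"jaw": 0.085,"translation": [-0.0175,-0.0295,0],"spin": 0},
  {"jaw": 0.085,"translation": [-0.0175,-0.0295,0],"spin": 0},
  {"jaw": 0.085,"translation": [-0.0175,-0.0295,0],"spin": 0},
])

```text
time: 10.65
tool_pos: [572.4, 128.3, 107.4]
tcp_rot: [-180.0, -0.1, 163.2]
ft_force: [1.1, -0.2, -1.5]
finger_gap: 85.2
grip_force: 0.0
```

Request:
carry_out([
  {"jaw": 0.085,"translation": [-0.0175,-0.0295,0],"spin": 0},
  {"jaw": 0.085,"translation": [-0.0175,-0.0295,0],"spin": 0},
  {"jaw": 0.085,"translation": [-0.0175,-0.0295,0],"spin": 0},
  {"jaw": 0.085,"translation": [-0.0175,-0.0295,0],"spin": 0},
  {"jaw": 0.085,"translation": [-0.0175,-0.0295,0],"spin": 0},
  {"jaw": 0.085,"translation": [-0.0175,-0.0295,0],"spin": 0},
  {"jaw": 0.085,"translation": [-0.0175,-0.0295,0],"spin": 0},
  {"jaw": 0.085,"translation": [-0.01,-0.018,0],"spin": 0},
])

```text
time: 11.32
tool_pos: [634.8, -126.6, 107.3]
tcp_rot: [-179.9, -0.1, 163.1]
ft_force: [0.7, 0.1, 0.2]
finger_gap: 85.0
grip_force: 0.0
```

Request:
carry_out([
  {"jaw": 0.085,"translation": [0,0,0.01],"spin": 0},
  {"jaw": 0.085,"translation": [0,0,0.02],"spin": 0},
  {"jaw": 0.085,"translation": [0,0,0.02],"spin": 0},
  {"jaw": 0.085,"translation": [0,0,0.01],"spin": 0},
  {"jaw": 0.085,"translation": [0,0,0],"spin": 0},
  {"jaw": 0.085,"translation": [0,0,0],"spin": 0},
  {"jaw": 0.085,"translation": [0,0,0],"spin": 0},
  {"jaw": 0.085,"translation": [0,0,0],"spin": 0},
])

```text
time: 11.98
tool_pos: [636.3, -123.1, 50.0]
tcp_rot: [180.0, 0.1, 163.2]
ft_force: [0.7, -0.1, 0.8]
finger_gap: 85.0
grip_force: 0.0
```

Run:
```python
from bench import r
from h import *
s=r.sense();print(s["tool_pos"],s["tcp_rot"],to([640,-133.5,14],s))
a=[]
for n,P in(("side",[640,-133,20.]),("top",[508,395,40])):
    p=r.snapshot(n);u,v=proj(p,np.array([P]))[0].astype(int)
    a.append(cv2.resize(p["pixels"][v-60:v+60,u-65:u+65],(390,360)))
cv2.imwrite("pics/g2.png",np.hstack(a))
```

```text
[ 636.28066931 -123.11820073   49.97978002] [1.79994707e+02 1.41983209e-01 1.63247510e+02] (array([-0.0066, -0.0089,  0.036 ]), np.float64(-0.0))
```

View pics/g2.png

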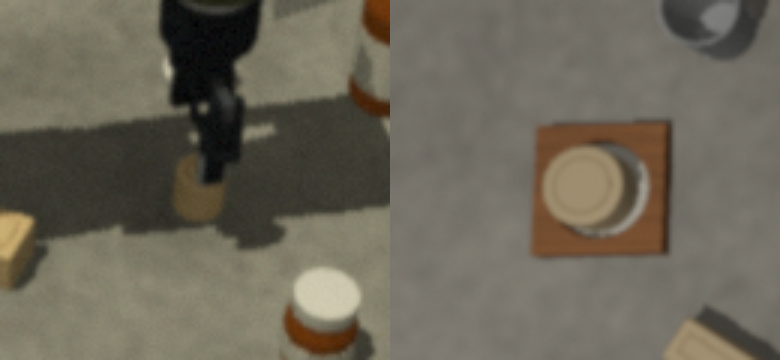

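The large puck sits inside the round recess, at crop pixel (585,187), and its apparent offset is mostly parallax. The gripper is over the small puck. I correct by about 11 mm, descend and grip.

Request:
carry_out([
  {"jaw": 0.085,"translation": [-0.0066,-0.0089,0.0],"spin": 0},
  {"jaw": 0.085,"translation": [0,0,0],"spin": 0},
  {"jaw": 0.085,"translation": [0,0,0.014],"spin": 0},
  {"jaw": 0.085,"translation": [0,0,0.014],"spin": 0},
  {"jaw": 0.085,"translation": [0,0,0.008],"spin": 0},
  {"jaw": 0.085,"translation": [0,0,0],"spin": 0},
  {"jaw": 0.06,"translation": [0,0,0],"spin": 0},
  {"jaw": 0.05,"translation": [0,0,0],"spin": 0},
])

```text
time: 12.75
tool_pos: [638.8, -133.4, 12.0]
tcp_rot: [180.0, -0.0, 163.2]
ft_force: [-0.4, 0.6, 0.3]
finger_gap: 63.2
grip_force: 0.0
```

Request:
carry_out([
  {"jaw": 0.035,"translation": [0,0,0],"spin": 0},
  {"jaw": 0.035,"translation": [0,0,0],"spin": 0},
  {"jaw": 0.035,"translation": [0,0,0],"spin": 0},
  {"jaw": 0.035,"translation": [0,0,0],"spin": 0},
  {"jaw": 0.035,"translation": [0,0,0],"spin": 0},
  {"jaw": 0.035,"translation": [0,0,0],"spin": 0},
  {"jaw": 0.035,"translation": [0,0,0],"spin": 0},
  {"jaw": 0.035,"translation": [0,0,0],"spin": 0},
])

```text
time: 13.42
tool_pos: [639.7, -133.8, 13.3]
tcp_rot: [180.0, 0.1, 163.2]
ft_force: [-0.6, 0.0, 5.6]
finger_gap: 41.2
grip_force: 30.7
```

Run:
```python
from bench import r
from h import *
s=r.sense();print(s["tool_pos"],s["tcp_rot"],s["finger_gap"],to([529,-388,110],s))
```

```text
[ 639.69829766 -133.7597055    13.30107506] [1.79994810e+02 9.68598579e-02 1.63225357e+02] 41.21673434174715 (array([ 0.0326, -0.2754, -0.0967]), np.float64(-0.0))
```

Request:
carry_out([
  {"jaw": 0.035,"translation": [0,0,-0.01],"spin": 0},
  {"jaw": 0.035,"translation": [0,0,-0.03],"spin": 0},
  {"jaw": 0.035,"translation": [0,0,-0.035],"spin": 0},
  {"jaw": 0.035,"translation": [0.001,-0.01,-0.022],"spin": 0},
  {"jaw": 0.035,"translation": [0.003,-0.025,0],"spin": 0},
  {"jaw": 0.035,"translation": [0.004,-0.035,0],"spin": 0},
  {"jaw": 0.035,"translation": [0.004,-0.035,0],"spin": 0},
  {"jaw": 0.035,"translation": [0.004,-0.035,0],"spin": 0},
])

```text
time: 14.08
tool_pos: [582.3, -263.8, 109.7]
tcp_rot: [-180.0, -0.0, 163.3]
ft_force: [0.4, -0.6, -0.4]
finger_gap: 41.3
grip_force: 30.5
```

Request:
carry_out([
  {"jaw": 0.035,"translation": [0.004,-0.035,0],"spin": 0},
  {"jaw": 0.035,"translation": [0.004,-0.035,0],"spin": 0},
  {"jaw": 0.035,"translation": [0.004,-0.03,0],"spin": 0},
  {"jaw": 0.035,"translation": [0.003,-0.023,0],"spin": 0},
  {"jaw": 0.035,"translation": [0.0016,-0.0124,0],"spin": 0},
  {"jaw": 0.035,"translation": [0,0,0],"spin": 0},
  {"jaw": 0.035,"translation": [0,0,0],"spin": 0},
  {"jaw": 0.035,"translation": [0,0,0],"spin": 0},
])

```text
time: 14.75
tool_pos: [528.7, -386.6, 109.2]
tcp_rot: [180.0, -0.0, 163.3]
ft_force: [-0.1, 0.5, -1.8]
finger_gap: 40.9
grip_force: 30.5
```

Run:
```python
from bench import r
from h import *
s=r.sense();print(s["tool_pos"],s["tcp_rot"],s["finger_gap"],to([529,-388,20],s))
p=r.snapshot("side");u,v=proj(p,np.array([[529,-388,50.]]))[0].astype(int)
cv2.imwrite("pics/p2.png",cv2.resize(p["pixels"][v-60:v+60,u-65:u+65],(390,360)))
```

```text
[ 528.7252372  -386.56633981  109.16940275] [ 1.79954937e+02 -2.02366605e-02  1.63264055e+02] 40.8736390907206 (array([-0.0007, -0.0013,  0.0892]), np.float64(-0.0))
```

View pics/p2.png

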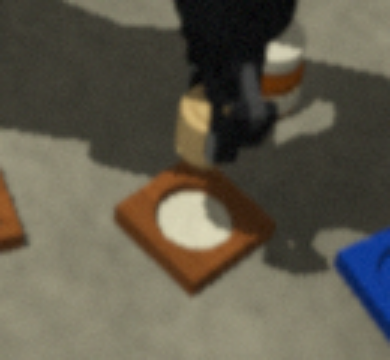

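The small puck is upright above the wooden small tray, and the jar stands clear behind. I lower it.

Request:
carry_out([
  {"jaw": 0.035,"translation": [-0.0007,-0.0013,0.01],"spin": 0},
  {"jaw": 0.035,"translation": [0,0,0.02],"spin": 0},
  {"jaw": 0.035,"translation": [0,0,0.02],"spin": 0},
  {"jaw": 0.035,"translation": [0,0,0.016],"spin": 0},
  {"jaw": 0.035,"translation": [0,0,0.01],"spin": 0},
  {"jaw": 0.035,"translation": [0,0,0.006],"spin": 0},
  {"jaw": 0.035,"translation": [0,0,0.004],"spin": 0},
  {"jaw": 0.035,"translation": [0,0,0.002],"spin": 0},
])

```text
time: 15.47
tool_pos: [528.8, -389.1, 21.1]
tcp_rot: [180.0, 0.0, 163.3]
ft_force: [1.3, 0.4, 0.0]
finger_gap: 41.4
grip_force: 30.5
```

Request:
carry_out([
  {"jaw": 0.035,"translation": [0,0,0.0005],"spin": 0},
  {"jaw": 0.035,"translation": [0,0,0],"spin": 0},
  {"jaw": 0.035,"translation": [0,0,0.0],"spin": 0},
  {"jaw": 0.035,"translation": [0,0,0],"spin": 0},
  {"jaw": 0.035,"translation": [0,0,0],"spin": 0},
  {"jaw": 0.035,"translation": [0,0,0],"spin": 0},
  {"jaw": 0.035,"translation": [0,0,0],"spin": 0},
  {"jaw": 0.035,"translation": [0,0,0],"spin": 0},
])

```text
time: 16.13
tool_pos: [528.5, -389.3, 20.9]
tcp_rot: [-180.0, 0.0, 163.2]
ft_force: [0.1, 0.4, -0.1]
finger_gap: 41.1
grip_force: 30.5
```

Request:
carry_out([
  {"jaw": 0.035,"translation": [0,0,0.0005],"spin": 0},
  {"jaw": 0.035,"translation": [0,0,0.0005],"spin": 0},
  {"jaw": 0.035,"translation": [0,0,0.0],"spin": 0},
  {"jaw": 0.035,"translation": [0,0,0],"spin": 0},
  {"jaw": 0.035,"translation": [0,0,0],"spin": 0},
  {"jaw": 0.035,"translation": [0,0,0],"spin": 0},
  {"jaw": 0.035,"translation": [0,0,0],"spin": 0},
  {"jaw": 0.035,"translation": [0,0,0],"spin": 0},
])

```text
time: 16.8
tool_pos: [528.5, -389.3, 19.8]
tcp_rot: [-180.0, 0.0, 163.2]
ft_force: [-0.5, 0.4, -0.7]
finger_gap: 40.9
grip_force: 30.5
```

Request:
carry_out([
  {"jaw": 0.035,"translation": [0,0,0.0006],"spin": 0},
  {"jaw": 0.035,"translation": [0,0,0],"spin": 0},
  {"jaw": 0.035,"translation": [0,0,0],"spin": 0},
  {"jaw": 0.05,"translation": [0,0,0],"spin": 0},
  {"jaw": 0.065,"translation": [0,0,0],"spin": 0},
  {"jaw": 0.065,"translation": [0,0,0],"spin": 0},
  {"jaw": 0.065,"translation": [0,0,0],"spin": 0},
  {"jaw": 0.065,"translation": [0,0,0],"spin": 0},
])

```text
time: 17.47
tool_pos: [528.5, -389.3, 19.2]
tcp_rot: [-180.0, -0.0, 163.2]
ft_force: [-0.6, 0.5, -0.3]
finger_gap: 65.0
grip_force: 0.0
```

Request:
carry_out([
  {"jaw": 0.085,"translation": [0,0,-0.01],"spin": 0},
  {"jaw": 0.085,"translation": [0,0,-0.02],"spin": 0},
  {"jaw": 0.085,"translation": [0,0,-0.03],"spin": 0.1},
  {"jaw": 0.085,"translation": [0,0,-0.03],"spin": 0.12},
  {"jaw": 0.085,"translation": [0,0,0],"spin": 0.12},
  {"jaw": 0.085,"translation": [0,0,0],"spin": 0.12},
  {"jaw": 0.085,"translation": [0,0,0],"spin": 0.08},
  {"jaw": 0.085,"translation": [0,0,0],"spin": 0},
])

```text
time: 18.13
tool_pos: [528.8, -389.5, 110.4]
tcp_rot: [180.0, 0.1, 132.1]
ft_force: [-0.7, 0.5, 0.8]
finger_gap: 84.8
grip_force: 0.0
```

Run:
```python
from bench import r
from h import *
s=r.sense();print(s["tool_pos"],s["tcp_rot"],s["finger_gap"],to([460.5,-119,110],s))
```

```text
[ 528.76734557 -389.53079326  110.43953431] [1.79991571e+02 6.83929108e-02 1.32065017e+02] 84.84319615040421 (array([0.2466, 0.1306, 0.0004]), np.float64(-0.0))
```

Request:
carry_out([
  {"jaw": 0.085,"translation": [0.02,0.0105,0],"spin": 0},
  {"jaw": 0.085,"translation": [0.034,0.018,0],"spin": 0},
  {"jaw": 0.085,"translation": [0.036,0.019,0],"spin": 0},
  {"jaw": 0.085,"translation": [0.036,0.019,0],"spin": 0},
  {"jaw": 0.085,"translation": [0.036,0.019,0],"spin": 0},
  {"jaw": 0.085,"translation": [0.036,0.019,0],"spin": 0},
  {"jaw": 0.085,"translation": [0.03,0.016,0],"spin": 0},
  {"jaw": 0.085,"translation": [0.0186,0.0101,0],"spin": 0},
])

```text
time: 18.8
tool_pos: [458.0, -116.0, 109.3]
tcp_rot: [180.0, -0.1, 132.6]
ft_force: [0.2, 0.5, 0.3]
finger_gap: 84.9
grip_force: 0.0
```

Request:
carry_out([
  {"jaw": 0.085,"translation": [0,0,0.01],"spin": 0},
  {"jaw": 0.085,"translation": [0,0,0.02],"spin": 0},
  {"jaw": 0.085,"translation": [0,0,0.02],"spin": 0},
  {"jaw": 0.085,"translation": [0,0,0.01],"spin": 0},
  {"jaw": 0.085,"translation": [0,0,0],"spin": 0},
  {"jaw": 0.085,"translation": [0,0,0],"spin": 0},
  {"jaw": 0.085,"translation": [0,0,0],"spin": 0},
  {"jaw": 0.085,"translation": [0,0,0],"spin": 0},
])

```text
time: 19.47
tool_pos: [460.2, -119.6, 50.5]
tcp_rot: [179.9, 0.1, 132.3]
ft_force: [-0.7, 0.3, -0.6]
finger_gap: 84.9
grip_force: 0.0
```

Run:
```python
from bench import r
from h import *
s=r.sense();print(s["tool_pos"],s["tcp_rot"],to([460.5,-119,13],s))
a=[]
for n,P in(("side",[460,-119,20.]),("top",[529,-388,40])):
    p=r.snapshot(n);u,v=proj(p,np.array([P]))[0].astype(int)
    a.append(cv2.resize(p["pixels"][v-60:v+60,u-65:u+65],(390,360)))
cv2.imwrite("pics/g3.png",np.hstack(a))
```

```text
[ 460.23097903 -119.61346203   50.51402939] [1.79947696e+02 1.05085393e-01 1.32290055e+02] (array([0.0003, 0.0006, 0.0375]), np.float64(-0.0))
```

View pics/g3.png

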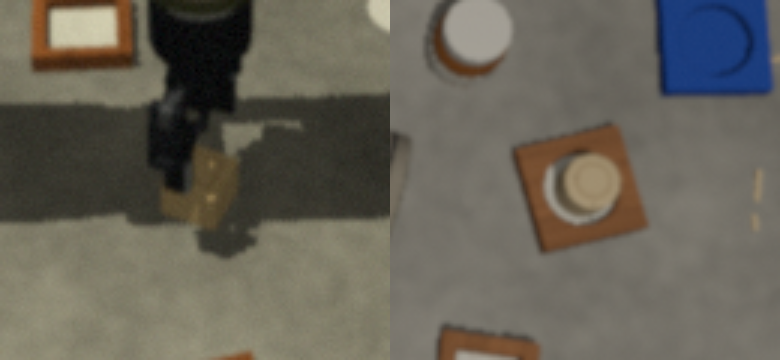

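The small puck sits in its recess at crop pixel (590,182). The gripper is square over the block, with a finger along the face at (175,180). I descend and grip.

Request:
carry_out([
  {"jaw": 0.085,"translation": [0,0,0.01],"spin": 0},
  {"jaw": 0.085,"translation": [0,0,0.014],"spin": 0},
  {"jaw": 0.085,"translation": [0,0,0.01],"spin": 0},
  {"jaw": 0.085,"translation": [0,0,0.004],"spin": 0},
  {"jaw": 0.085,"translation": [0,0,0],"spin": 0},
  {"jaw": 0.07,"translation": [0,0,0],"spin": 0},
  {"jaw": 0.06,"translation": [0,0,0],"spin": 0},
  {"jaw": 0.05,"translation": [0,0,0],"spin": 0},
])

```text
time: 20.23
tool_pos: [459.8, -119.2, 11.9]
tcp_rot: [180.0, 0.1, 132.3]
ft_force: [-0.2, -0.5, 0.6]
finger_gap: 51.3
grip_force: 0.0
```

Request:
carry_out([
  {"jaw": 0.04,"translation": [0,0,0],"spin": 0},
  {"jaw": 0.04,"translation": [0,0,0],"spin": 0},
  {"jaw": 0.04,"translation": [0,0,0],"spin": 0},
  {"jaw": 0.04,"translation": [0,0,0],"spin": 0},
  {"jaw": 0.04,"translation": [0,0,0],"spin": 0},
  {"jaw": 0.04,"translation": [0,0,0],"spin": 0},
  {"jaw": 0.04,"translation": [0,0,0],"spin": 0},
  {"jaw": 0.04,"translation": [0,0,0],"spin": 0},
])

```text
time: 20.9
tool_pos: [460.0, -119.3, 12.1]
tcp_rot: [180.0, 0.1, 132.3]
ft_force: [-0.3, 0.7, 5.3]
finger_gap: 48.1
grip_force: 31.1
```

Run:
```python
from bench import r
from h import *
s=r.sense();print(s["tool_pos"],s["tcp_rot"],s["finger_gap"],to([454,102,110],s,67.6))
```

```text
[ 460.01402335 -119.28790402   12.08984803] [1.79956272e+02 8.22880177e-02 1.32284233e+02] 48.104312206800024 (array([ 0.2023, -0.0899, -0.0979]), np.float64(1.129))
```

Request:
carry_out([
  {"jaw": 0.04,"translation": [0,0,-0.01],"spin": 0},
  {"jaw": 0.04,"translation": [0,0,-0.03],"spin": 0.06},
  {"jaw": 0.04,"translation": [0,0,-0.035],"spin": 0.11},
  {"jaw": 0.04,"translation": [0,0,-0.023],"spin": 0.11},
  {"jaw": 0.04,"translation": [0,0,0],"spin": 0.11},
  {"jaw": 0.04,"translation": [0,0,0],"spin": 0.11},
  {"jaw": 0.04,"translation": [0,0,0],"spin": 0.11},
  {"jaw": 0.04,"translation": [0,0,0],"spin": 0.11},
])

```text
time: 21.57
tool_pos: [459.1, -119.0, 109.8]
tcp_rot: [180.0, 0.0, 90.7]
ft_force: [-0.2, -0.5, -1.0]
finger_gap: 48.1
grip_force: 30.9
```

Request:
carry_out([
  {"jaw": 0.04,"translation": [0,0,0],"spin": 0.11},
  {"jaw": 0.04,"translation": [0,0,0],"spin": 0.11},
  {"jaw": 0.04,"translation": [0,0,0],"spin": 0.11},
  {"jaw": 0.04,"translation": [0,0,0],"spin": 0.079},
  {"jaw": 0.04,"translation": [0.02,-0.009,0],"spin": 0},
  {"jaw": 0.04,"translation": [0.03,-0.013,0],"spin": 0},
  {"jaw": 0.04,"translation": [0.03,-0.013,0],"spin": 0},
  {"jaw": 0.04,"translation": [0.03,-0.013,0],"spin": 0},
])

```text
time: 22.23
tool_pos: [456.3, 2.0, 109.6]
tcp_rot: [-180.0, -0.0, 67.5]
ft_force: [0.5, 0.2, -0.3]
finger_gap: 47.9
grip_force: 31.0
```

Request:
carry_out([
  {"jaw": 0.04,"translation": [0.03,-0.013,0],"spin": 0},
  {"jaw": 0.04,"translation": [0.03,-0.013,0],"spin": 0},
  {"jaw": 0.04,"translation": [0.02,-0.01,0],"spin": 0},
  {"jaw": 0.04,"translation": [0.012,-0.006,0],"spin": 0},
  {"jaw": 0.04,"translation": [0,0,0],"spin": 0},
  {"jaw": 0.04,"translation": [0,0,0],"spin": 0},
  {"jaw": 0.04,"translation": [0,0,0],"spin": 0},
  {"jaw": 0.04,"translation": [0,0,0],"spin": 0},
])

```text
time: 22.9
tool_pos: [453.0, 101.1, 109.3]
tcp_rot: [180.0, 0.0, 67.5]
ft_force: [0.5, -0.8, -1.0]
finger_gap: 48.1
grip_force: 30.9
```

Run:
```python
from bench import r
from h import *
s=r.sense();print(s["tool_pos"],s["tcp_rot"],s["finger_gap"],to([454,102,18.6],s,67.6))
p=r.snapshot("side");u,v=proj(p,np.array([[454,102,50.]]))[0].astype(int)
cv2.imwrite("pics/p3.png",cv2.resize(p["pixels"][v-60:v+60,u-65:u+65],(390,360)))
```

```text
[453.04712241 101.14157093 109.27718177] [1.79995373e+02 1.71653300e-02 6.75392089e+01] 48.11510561293349 (array([0.0012, 0.0006, 0.0907]), np.float64(-0.001))
```

View pics/p3.png

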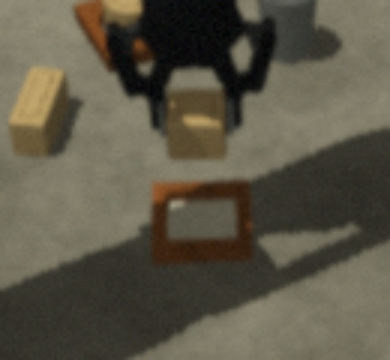

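The block is aligned with the square tray and upright. I lower it.

Request:
carry_out([
  {"jaw": 0.04,"translation": [0.0012,0.0006,0.01],"spin": 0},
  {"jaw": 0.04,"translation": [0,0,0.02],"spin": 0},
  {"jaw": 0.04,"translation": [0,0,0.02],"spin": 0},
  {"jaw": 0.04,"translation": [0,0,0.016],"spin": 0},
  {"jaw": 0.04,"translation": [0,0,0.01],"spin": 0},
  {"jaw": 0.04,"translation": [0,0,0.007],"spin": 0},
  {"jaw": 0.04,"translation": [0,0,0.004],"spin": 0},
  {"jaw": 0.04,"translation": [0,0,0.002],"spin": 0},
])

```text
time: 23.62
tool_pos: [454.0, 102.8, 19.8]
tcp_rot: [-180.0, 0.0, 67.6]
ft_force: [0.3, 0.5, -0.8]
finger_gap: 48.0
grip_force: 30.9
```

Request:
carry_out([
  {"jaw": 0.04,"translation": [0,0,0.001],"spin": 0},
  {"jaw": 0.04,"translation": [0,0,0.0005],"spin": 0},
  {"jaw": 0.04,"translation": [0,0,0],"spin": 0},
  {"jaw": 0.04,"translation": [0,0,0],"spin": 0},
  {"jaw": 0.04,"translation": [0,0,0],"spin": 0},
  {"jaw": 0.04,"translation": [0,0,0],"spin": 0},
  {"jaw": 0.04,"translation": [0,0,0],"spin": 0},
  {"jaw": 0.04,"translation": [0,0,0],"spin": 0},
])

```text
time: 24.28
tool_pos: [454.1, 103.0, 18.8]
tcp_rot: [180.0, -0.0, 67.6]
ft_force: [-0.2, 0.1, -0.1]
finger_gap: 47.9
grip_force: 30.9
```

Lower 0.6 mm more, open, rise and turn to 57.5°.

Request:
carry_out([
  {"jaw": 0.04,"translation": [0,0,0.0006],"spin": 0},
  {"jaw": 0.04,"translation": [0,0,0],"spin": 0},
  {"jaw": 0.04,"translation": [0,0,0],"spin": 0},
  {"jaw": 0.055,"translation": [0,0,0],"spin": 0},
  {"jaw": 0.07,"translation": [0,0,0],"spin": 0},
  {"jaw": 0.07,"translation": [0,0,0],"spin": 0},
  {"jaw": 0.07,"translation": [0,0,0],"spin": 0},
  {"jaw": 0.07,"translation": [0,0,0],"spin": 0},
])

```text
time: 24.95
tool_pos: [454.0, 102.9, 18.1]
tcp_rot: [180.0, -0.0, 67.6]
ft_force: [-0.1, 0.4, -1.1]
finger_gap: 69.8
grip_force: 0.0
```

Request:
carry_out([
  {"jaw": 0.07,"translation": [0,0,-0.01],"spin": 0},
  {"jaw": 0.07,"translation": [0,0,-0.02],"spin": 0},
  {"jaw": 0.07,"translation": [0,0,-0.03],"spin": 0},
  {"jaw": 0.07,"translation": [0,0,-0.03],"spin": 0},
  {"jaw": 0.07,"translation": [0,0,0],"spin": 0.09},
  {"jaw": 0.07,"translation": [0,0,0],"spin": 0.086},
  {"jaw": 0.07,"translation": [0,0,0],"spin": 0},
  {"jaw": 0.07,"translation": [0,0,0],"spin": 0},
])

```text
time: 25.62
tool_pos: [454.0, 102.9, 108.6]
tcp_rot: [180.0, -0.0, 57.7]
ft_force: [0.6, 0.4, -1.4]
finger_gap: 69.7
grip_force: 0.0
```

Run:
```python
from bench import r
from h import *
s=r.sense();print(s["tool_pos"],s["tcp_rot"],s["finger_gap"],to([373,296,110],s))
```

```text
[454.00966432 102.94862556 108.60974487] [ 1.79982817e+02 -1.33443552e-02  5.76631350e+01] 69.72092914201603 (array([ 0.1198, -0.1717, -0.0014]), np.float64(-0.0))
```

Request:
carry_out([
  {"jaw": 0.07,"translation": [0.013,-0.018,0],"spin": 0},
  {"jaw": 0.07,"translation": [0.02,-0.029,0],"spin": 0},
  {"jaw": 0.07,"translation": [0.02,-0.029,0],"spin": 0},
  {"jaw": 0.07,"translation": [0.02,-0.029,0],"spin": 0},
  {"jaw": 0.07,"translation": [0.02,-0.029,0],"spin": 0},
  {"jaw": 0.07,"translation": [0.016,-0.023,0],"spin": 0},
  {"jaw": 0.07,"translation": [0.0108,-0.0147,0],"spin": 0},
  {"jaw": 0.07,"translation": [0,0,0],"spin": 0},
])

```text
time: 26.28
tool_pos: [371.7, 298.8, 107.9]
tcp_rot: [-179.9, 0.0, 57.9]
ft_force: [0.4, 0.2, -0.6]
finger_gap: 70.1
grip_force: 0.0
```

Request:
carry_out([
  {"jaw": 0.07,"translation": [0,0,0.01],"spin": 0},
  {"jaw": 0.07,"translation": [0,0,0.02],"spin": 0},
  {"jaw": 0.07,"translation": [0,0,0.02],"spin": 0},
  {"jaw": 0.07,"translation": [0,0,0.008],"spin": 0},
  {"jaw": 0.07,"translation": [0,0,0],"spin": 0},
  {"jaw": 0.07,"translation": [0,0,0],"spin": 0},
  {"jaw": 0.07,"translation": [0,0,0],"spin": 0},
  {"jaw": 0.07,"translation": [0,0,0],"spin": 0},
])

```text
time: 26.95
tool_pos: [374.6, 296.5, 51.4]
tcp_rot: [179.9, -0.1, 57.5]
ft_force: [0.5, -0.5, -0.7]
finger_gap: 69.8
grip_force: 0.0
```

Run:
```python
from bench import r
from h import *
s=r.sense();print(s["tool_pos"],s["tcp_rot"],to([373,296,14],s))
a=[]
for n,P in(("side",[373,296,20.]),("side",[454,102,40])):
    p=r.snapshot(n);u,v=proj(p,np.array([P]))[0].astype(int)
    a.append(cv2.resize(p["pixels"][v-60:v+60,u-65:u+65],(390,360)))
cv2.imwrite("pics/g4.png",np.hstack(a))
```

```text
[374.55251882 296.49852445  51.36686297] [ 1.79947598e+02 -1.05720669e-01  5.75028184e+01] (array([-0.0013, -0.001 ,  0.0374]), np.float64(-0.0))
```

View pics/g4.png

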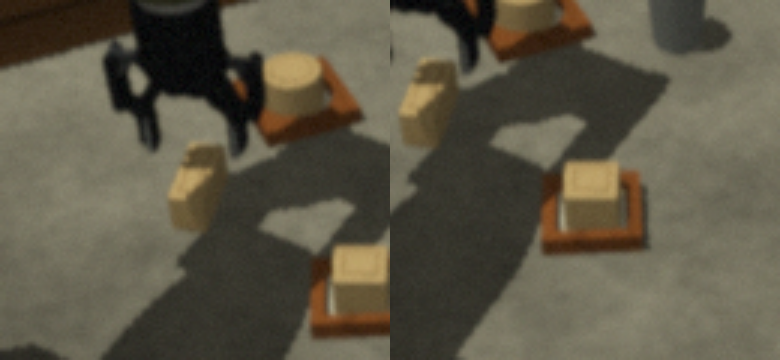

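The fingers straddle the long bar across its width at (148,140) and (235,150) in the crop, and the square block lies in its tray. I descend and grip.

Request:
carry_out([
  {"jaw": 0.07,"translation": [-0.0013,-0.001,0.01],"spin": 0},
  {"jaw": 0.07,"translation": [0,0,0.014],"spin": 0},
  {"jaw": 0.07,"translation": [0,0,0.01],"spin": 0},
  {"jaw": 0.07,"translation": [0,0,0.004],"spin": 0},
  {"jaw": 0.07,"translation": [0,0,0],"spin": 0},
  {"jaw": 0.06,"translation": [0,0,0],"spin": 0},
  {"jaw": 0.05,"translation": [0,0,0],"spin": 0},
  {"jaw": 0.04,"translation": [0,0,0],"spin": 0},
])

```text
time: 27.72
tool_pos: [372.5, 296.0, 12.8]
tcp_rot: [180.0, -0.1, 57.5]
ft_force: [0.1, 0.1, 0.5]
finger_gap: 40.8
grip_force: 0.0
```

Request:
carry_out([
  {"jaw": 0.028,"translation": [0,0,0],"spin": 0},
  {"jaw": 0.028,"translation": [0,0,0],"spin": 0},
  {"jaw": 0.028,"translation": [0,0,0],"spin": 0},
  {"jaw": 0.028,"translation": [0,0,0],"spin": 0},
  {"jaw": 0.028,"translation": [0,0,0],"spin": 0},
  {"jaw": 0.028,"translation": [0,0,0],"spin": 0},
  {"jaw": 0.028,"translation": [0,0,0],"spin": 0},
  {"jaw": 0.028,"translation": [0,0,0],"spin": 0},
])

```text
time: 28.38
tool_pos: [372.7, 296.1, 12.9]
tcp_rot: [180.0, -0.1, 57.5]
ft_force: [-0.8, -0.6, 6.2]
finger_gap: 33.9
grip_force: 30.9
```

Run:
```python
from bench import r
from h import *
s=r.sense();print(s["tool_pos"],s["tcp_rot"],s["finger_gap"],to([359.3,-303.7,120],s,-10.1),to([440,0,120],s), to([410,-150,120],s))
```

```text
[372.67154728 296.08933509  12.91526972] [ 1.79959827e+02 -8.20744049e-02  5.75152412e+01] 33.87579435257973 (array([ 0.092 ,  0.5928, -0.1071]), np.float64(1.18)) (array([-0.2136,  0.2158, -0.1071]), np.float64(-0.0)) (array([-0.3562,  0.2711, -0.1071]), np.float64(-0.0))
```

Request:
carry_out([
  {"jaw": 0.028,"translation": [0,0,-0.01],"spin": 0},
  {"jaw": 0.028,"translation": [0,0,-0.03],"spin": 0},
  {"jaw": 0.028,"translation": [0,0,-0.035],"spin": 0},
  {"jaw": 0.028,"translation": [-0.01,0.01,-0.025],"spin": 0},
  {"jaw": 0.028,"translation": [-0.018,0.018,-0.007],"spin": 0},
  {"jaw": 0.028,"translation": [-0.024,0.024,0],"spin": 0},
  {"jaw": 0.028,"translation": [-0.024,0.024,0],"spin": 0},
  {"jaw": 0.028,"translation": [-0.024,0.024,0],"spin": 0},
])

```text
time: 29.05
tool_pos: [402.4, 156.4, 119.7]
tcp_rot: [180.0, -0.0, 57.6]
ft_force: [1.2, -0.4, -1.5]
finger_gap: 33.5
grip_force: 30.3
```

Request:
carry_out([
  {"jaw": 0.028,"translation": [-0.024,0.024,0],"spin": 0},
  {"jaw": 0.028,"translation": [-0.024,0.024,0],"spin": 0},
  {"jaw": 0.028,"translation": [-0.024,0.024,0],"spin": 0},
  {"jaw": 0.028,"translation": [-0.024,0.024,0],"spin": 0},
  {"jaw": 0.028,"translation": [-0.018,0.02,0],"spin": 0},
  {"jaw": 0.028,"translation": [0,0,0],"spin": 0.06},
  {"jaw": 0.028,"translation": [0,0,0],"spin": 0.11},
  {"jaw": 0.028,"translation": [0,0,0],"spin": 0.11},
])

```text
time: 29.72
tool_pos: [438.8, -1.6, 119.2]
tcp_rot: [-180.0, 0.0, 41.1]
ft_force: [0.4, -0.7, -1.5]
finger_gap: 33.5
grip_force: 30.3
```

Request:
carry_out([
  {"jaw": 0.028,"translation": [0,0,0],"spin": 0.11},
  {"jaw": 0.028,"translation": [0,0,0],"spin": 0.11},
  {"jaw": 0.028,"translation": [0,0,0],"spin": 0.11},
  {"jaw": 0.028,"translation": [0,0,0],"spin": 0.11},
  {"jaw": 0.028,"translation": [0,0,0],"spin": 0.11},
  {"jaw": 0.028,"translation": [0,0,0],"spin": 0.11},
  {"jaw": 0.028,"translation": [0,0,0],"spin": 0.11},
  {"jaw": 0.028,"translation": [0,0,0],"spin": 0.11},
])

```text
time: 30.38
tool_pos: [438.8, -0.8, 119.2]
tcp_rot: [180.0, 0.0, -9.3]
ft_force: [0.6, -0.1, -1.5]
finger_gap: 33.5
grip_force: 30.3
```

Run:
```python
from bench import r
from h import *
s=r.sense();print(s["tool_pos"],s["tcp_rot"],s["finger_gap"],to([359.3,-303.7,115],s,-10.1))
```

```text
[438.77822996  -0.81193686 119.24076838] [ 1.79997927e+02  3.86455726e-02 -9.25992498e+00] 33.52315151915902 (array([-0.0251,  0.3121,  0.0042]), np.float64(0.015))
```

Request:
carry_out([
  {"jaw": 0.028,"translation": [-0.0012,0.015,0],"spin": 0},
  {"jaw": 0.028,"translation": [-0.0024,0.03,0],"spin": 0},
  {"jaw": 0.028,"translation": [-0.0029,0.036,0],"spin": 0},
  {"jaw": 0.028,"translation": [-0.0029,0.036,0],"spin": 0},
  {"jaw": 0.028,"translation": [-0.0029,0.036,0],"spin": 0},
  {"jaw": 0.028,"translation": [-0.0029,0.036,0],"spin": 0},
  {"jaw": 0.028,"translation": [-0.0029,0.036,0],"spin": 0},
  {"jaw": 0.028,"translation": [-0.0029,0.036,0],"spin": 0},
])

```text
time: 31.05
tool_pos: [376.9, -256.8, 119.4]
tcp_rot: [-180.0, 0.0, -8.9]
ft_force: [0.5, 0.3, -0.3]
finger_gap: 33.7
grip_force: 30.4
```

Request:
carry_out([
  {"jaw": 0.028,"translation": [-0.0024,0.03,0],"spin": 0},
  {"jaw": 0.028,"translation": [-0.0015,0.02,0],"spin": 0},
  {"jaw": 0.028,"translation": [0,0,0],"spin": 0},
  {"jaw": 0.028,"translation": [0,0,0],"spin": 0},
  {"jaw": 0.028,"translation": [0,0,0],"spin": 0},
  {"jaw": 0.028,"translation": [0,0,0],"spin": 0},
  {"jaw": 0.028,"translation": [0,0,0],"spin": 0},
  {"jaw": 0.028,"translation": [0,0,0],"spin": 0},
])

```text
time: 31.72
tool_pos: [366.6, -303.3, 119.1]
tcp_rot: [-180.0, 0.0, -8.9]
ft_force: [0.2, 0.8, -2.4]
finger_gap: 33.5
grip_force: 30.5
```

Run:
```python
from bench import r
from h import *
s=r.sense();print(s["tool_pos"],s["tcp_rot"],s["finger_gap"],to([359.3,-303.7,19],s,-10.1))
a=[]
for n in("side","top"):
    p=r.snapshot(n);u,v=proj(p,np.array([[359,-304,50.]]))[0].astype(int)
    a.append(cv2.resize(p["pixels"][v-60:v+60,u-65:u+65],(390,360)))
cv2.imwrite("pics/p4.png",np.hstack(a))
```

```text
[ 366.57033461 -303.337325    119.10275875] [-1.79992940e+02  1.47570255e-03 -8.86736397e+00] 33.50173094207788 (array([-0.0071,  0.0016,  0.1001]), np.float64(0.022))
```

View pics/p4.png

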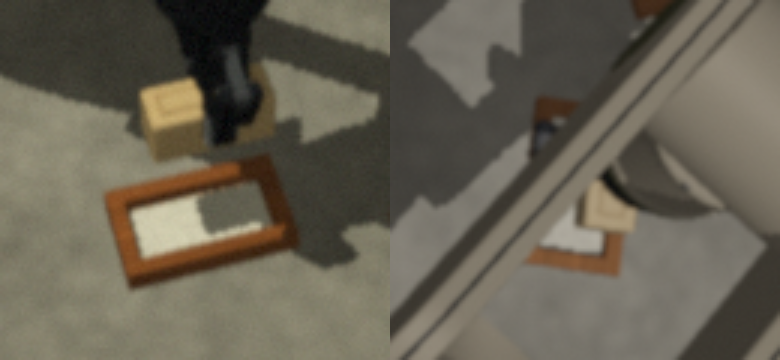

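The bar is level above the long tray. I check where it sits along its length in the grip before lowering, since the recess leaves 7 mm at each end.

Run:
```python
from bench import r
from h import *
s=r.sense();p=r.snapshot("side")
x,y,z=s["tool_pos"];a=np.radians(s["tcp_rot"][2])
H=cv2.cvtColor(p["pixels"],cv2.COLOR_BGR2HSV)
P0=prism("soap_long",x,y,z-12.9,40,a);q=proj(p,P0)
m=cv2.inRange(H,(10,70,60),(30,255,255)); w=np.zeros_like(m); u0,v0=q.min(0).astype(int)-12;u1,v1=q.max(0).astype(int)+12
w[v0:v1,u0:u1]=m[v0:v1,u0:u1]; nb,l,st,_=cv2.connectedComponentsWithStats(w)
for i in range(1,nb):
    if st[i,4]>20: print(st[i],H[l==i].mean(0).round())
for d in(-8,-4,0,4,8):
    q=proj(p,prism("soap_long",x+d*np.cos(a),y+d*np.sin(a),z-12.9,40,a)); print(d,q.min(0).round(1),q.max(0).round(1))
for d in r.regions_of(p,"soap_long")[:3]:
    yy,xx=np.nonzero(d["pixels"]); print(d["score"],xx.min(),xx.max(),yy.min(),yy.max())
```

```text
[303 295  14  28 176] [ 20. 107.  86.]
[270 299  26  30 549] [ 20. 111. 139.]
[259 324  59  16 414] [ 14. 154. 107.]
-8 [266.9 293.3] [313.4 329. ]
-4 [268.9 292.8] [315.3 328.5]
0 [270.9 292.4] [317.3 328.1]
4 [272.9 291.9] [319.2 327.6]
8 [274.9 291.5] [321.2 327.1]
0.93 271 317 294 327
```

The bar is centred in the grip, to within about 1 mm. I correct the pose and lower it.

Request:
carry_out([
  {"jaw": 0.028,"translation": [0,0,0],"spin": 0.022},
  {"jaw": 0.028,"translation": [-0.0071,0.0016,0.02],"spin": 0},
  {"jaw": 0.028,"translation": [0,0,0.02],"spin": 0},
  {"jaw": 0.028,"translation": [0,0,0.02],"spin": 0},
  {"jaw": 0.028,"translation": [0,0,0.01],"spin": 0},
  {"jaw": 0.028,"translation": [0,0,0],"spin": 0},
  {"jaw": 0.028,"translation": [0,0,0],"spin": 0},
  {"jaw": 0.028,"translation": [0,0,0],"spin": 0},
])

```text
time: 32.58
tool_pos: [359.7, -305.2, 50.3]
tcp_rot: [179.9, -0.1, -10.2]
ft_force: [-0.2, -1.2, -0.8]
finger_gap: 33.8
grip_force: 30.4
```

Run:
```python
from bench import r
from h import *
s=r.sense();print(s["tool_pos"],s["tcp_rot"],s["finger_gap"],to([359.3,-303.7,18.8],s,-10.1))
```

```text
[ 359.66145081 -305.20785636   50.3130873 ] [ 1.79946170e+02 -7.32611422e-02 -1.02237864e+01] 33.76904045594645 (array([-0.0006, -0.0014,  0.0315]), np.float64(-0.002))
```

Request:
carry_out([
  {"jaw": 0.028,"translation": [-0.0005,-0.001,0.008],"spin": 0},
  {"jaw": 0.028,"translation": [0,0,0.009],"spin": 0},
  {"jaw": 0.028,"translation": [0,0,0.006],"spin": 0},
  {"jaw": 0.028,"translation": [0,0,0.004],"spin": 0},
  {"jaw": 0.028,"translation": [0,0,0.002],"spin": 0},
  {"jaw": 0.028,"translation": [0,0,0.001],"spin": 0},
  {"jaw": 0.028,"translation": [0,0,0],"spin": 0},
  {"jaw": 0.028,"translation": [0,0,0],"spin": 0},
])

```text
time: 33.25
tool_pos: [358.7, -303.5, 19.1]
tcp_rot: [180.0, -0.0, -10.2]
ft_force: [-0.3, -0.0, -0.6]
finger_gap: 33.4
grip_force: 30.5
```

Request:
carry_out([
  {"jaw": 0.028,"translation": [0,0,0.0005],"spin": 0},
  {"jaw": 0.028,"translation": [0,0,0],"spin": 0},
  {"jaw": 0.028,"translation": [0,0,0],"spin": 0},
  {"jaw": 0.028,"translation": [0,0,0],"spin": 0},
  {"jaw": 0.028,"translation": [0,0,0],"spin": 0},
  {"jaw": 0.028,"translation": [0,0,0],"spin": 0},
  {"jaw": 0.028,"translation": [0,0,0],"spin": 0},
  {"jaw": 0.028,"translation": [0,0,0],"spin": 0},
])

```text
time: 33.92
tool_pos: [358.8, -303.6, 18.9]
tcp_rot: [180.0, -0.0, -10.2]
ft_force: [-2.6, 2.1, 5.7]
finger_gap: 33.6
grip_force: 31.2
```

Contact: about 6 N upward. Release and rise.

Request:
carry_out([
  {"jaw": 0.04,"translation": [0,0,0],"spin": 0},
  {"jaw": 0.06,"translation": [0,0,0],"spin": 0},
  {"jaw": 0.06,"translation": [0,0,0],"spin": 0},
  {"jaw": 0.06,"translation": [0,0,0],"spin": 0},
  {"jaw": 0.06,"translation": [0,0,-0.01],"spin": 0},
  {"jaw": 0.06,"translation": [0,0,-0.02],"spin": 0},
  {"jaw": 0.06,"translation": [0,0,-0.03],"spin": 0},
  {"jaw": 0.06,"translation": [0,0,-0.035],"spin": 0},
])

```text
time: 34.58
tool_pos: [357.5, -302.2, 113.5]
tcp_rot: [-179.9, 0.2, -10.2]
ft_force: [0.5, -0.3, 0.4]
finger_gap: 60.0
grip_force: 0.0
```

Request:
carry_out([
  {"jaw": 0.06,"translation": [0,0,-0.03],"spin": 0},
  {"jaw": 0.06,"translation": [0,-0.03,-0.03],"spin": 0},
  {"jaw": 0.06,"translation": [0.01,-0.035,-0.02],"spin": 0},
  {"jaw": 0.06,"translation": [0.01,-0.035,0],"spin": 0},
  {"jaw": 0.06,"translation": [0.01,-0.035,0],"spin": 0},
  {"jaw": 0.06,"translation": [0.01,-0.035,0],"spin": 0},
  {"jaw": 0.06,"translation": [0.01,-0.035,0],"spin": 0},
  {"jaw": 0.06,"translation": [0,-0.02,0],"spin": 0},
])

```text
time: 35.25
tool_pos: [449.1, -88.5, 194.2]
tcp_rot: [-179.9, -0.1, -10.1]
ft_force: [0.6, -0.0, -0.2]
finger_gap: 59.7
grip_force: 0.0
```

Run:
```python
from bench import r
from h import *
T=r.snapshot("top");S=r.snapshot("side")
G=dict(soap_large_round=(508,395,0),soap_small_round=(529,-388,0),soap_square=(454,102,67.6),soap_long=(359,-304,170))
for n,(x,y,w) in G.items():
    for z0 in (6,18):
        o=[]
        for p in(T,S):
            c=proj(p,np.array([[x,y,30.]]))[0]; m=pick(r,p,n,c,15)
            o.append(None if m is None else np.round(fith(n,[(p,m)],x,y,w,z0),2))
        print(n,z0,*o)
for n in("beaker","jar"): print(n,r.landmark_of(T,n)[0]["xy"])
s=r.sense();print(s["tool_pos"],s["time"])
cv2.imwrite("pics/t9.png",T["pixels"]);cv2.imwrite("pics/s9.png",S["pixels"])
```

```text
soap_large_round 6 [505.08 398.01   5.2    0.93] [5.0896e+02 3.9921e+02 3.1000e-01 8.1000e-01]
soap_large_round 18 [503.42 393.79  12.54   0.92] [505.12 387.1   19.1    0.8 ]
soap_small_round 6 [ 526.19 -387.96    3.5     0.92] [ 5.2903e+02 -3.8983e+02 -9.0000e-02  8.8000e-01]
soap_small_round 18 [ 524.29 -384.88    9.8     0.91] [ 523.49 -395.85   18.61    0.86]
soap_square 6 [454.67 103.46  66.14   0.89] [456.36 101.97  68.33   0.88]
soap_square 18 [452.97 101.92  64.49   0.87] [451.86  90.15  67.67   0.87]
soap_long 6 [ 356.93 -303.03  169.33    0.93] [ 357.77 -304.38  170.03    0.86]
soap_long 18 [ 356.21 -300.48  170.47    0.92] [ 353.12 -313.52  165.62    0.85]
beaker [155.3, 194.2]
jar [420.9, 182.5]
[447.66756099 -91.42560164 193.05621629] 36.25
```

View pics/s9.png

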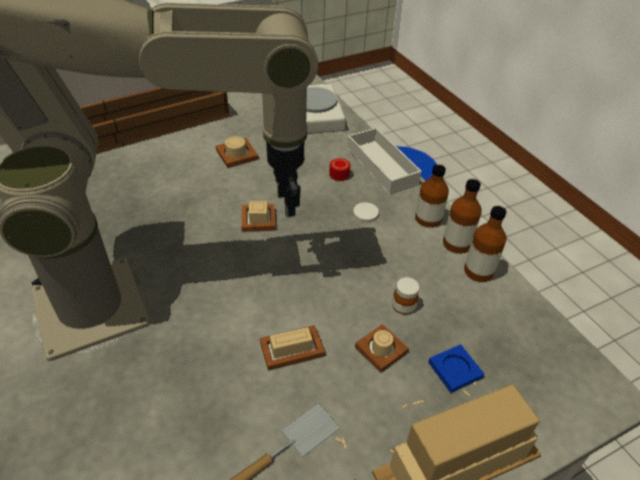

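View pics/t9.png

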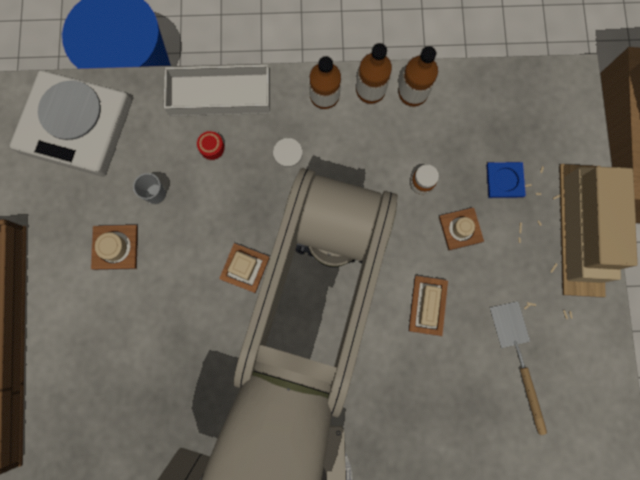

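All four soaps lie in their recesses: large (110,246), square (243,266), long (430,306) and small (464,227). With the underside set at 6 mm the two views agree to within 4 mm. At 18 mm they disagree by up to 13 mm. The beaker and jar have not moved.

```bash
python3 -c "
from bench import r
print(r.hand_in())"
```

```text
the job is handed in; nothing more can be done
None
```

All four soaps were set down in their matching wooden trays, fully down in the recesses by the final two-view check, with the beaker and jar left in place; I handed the job in at about 36 s, and the hand-in gave no verdict.

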